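# Close the screw-top sample jar

### The arm

A 6-joint arm with a two-finger parallel gripper is mounted at the origin on the work surface. World frame = base frame: x ahead of the robot, y to its left, z up, the work surface at z = 0. Lengths are in m, angles in rad, forces in N, time in s.
With the tool pointing down it reaches from about 0.25 to 0.725 m from the base axis. Payload 4 kg.
Tool frame: the origin (TCP) lies between the finger pads; the fingertips stand 8 mm ahead of it and the grasp point (between the pads) lies 11 mm behind it; z points along the fingers, y is the direction in which the jaws open and shut (so a half turn about z gives the same grasp; the last joint's range is limited). The gripper opens to 85 mm and grips with 20 to 120 N. Pads are 22 mm wide; open, the fingers measure 114 mm over their backs; the gripper's body (76 mm by 85 mm) begins 54 mm behind the grasp point. The pads swing forward as they close: fully open they stand 13 mm farther back than shut.
Start: joints at [-1.219, 0.241, 0.005, 1.335, 0, 1.571], TCP at [0.172, -0.469, 0.239] pointing down, gripper open.
Joint ranges: [-2.72, 2.72], [-1.05, 1.87], [-1.09, 1.28], [-1.99, 2.15], [-1.42, 1.44], [-3.14, 3.14]. Speed limits (rad/s): [2.79, 2.79, 3.14, 3.14, 3.14, 3.14].

### API

Orientations are given as a unit quaternion [x, y, z, w].
In Python, from workcell import * gives the robot as it stands.
- The arm moves only by the tool send_rows, never from a script. Its argument "increments" is a list that holds one entry, the list of rows, each a list of 6 numbers: the shift along the tool's x, y, z in units of 50 mm (1.0 is 50 mm), then the turn, a rotation vector about the tool's x, y, z in units of 10 degrees (1.0 is 10 degrees). In form: [[[x, y, z, ax, ay, az], ...]]. A call has 1 to 8 rows; each row shifts and turns the commanded pose from where the row before left it, along the tool's axes as they then stand; what a row does not reach is not made up. A row lasts 1/8 s, in which the tool goes at most 62.5 mm and 10.7 degrees, less where a joint would pass 70% of its speed; a pose out of reach is approached as far as the arm can. A call with a number of a shift or a turn outside -1 to 1 is refused whole. A call with a gripper value outside its range is refused whole. "grip" is the closure, from 0 (fully open) to 1 (shut), set as the call begins (left out, the last holds). The fingers move at their own pace and stop on an object; the grip force is fixed at half the most. Time passes only in rows, so rows that do not move let the fingers close. It gives the time, the measured TCP pose, the force and the opening at its end, in the units of the state.
- get_obs(): the state, without advancing time (a new reading comes with each control period).
- camera(name): name is "scene" or "side" or "wrist"; returns a dict with "color" (400x640x3 uint8, red, green, blue), "z_map" (400x640 float32, m along the optical axis (not along the pixel's ray), 0 where there is no reading), "intrinsics" (3x3 intrinsics, pixels), "pose" (4x4, takes a point from camera to world coordinates); the wrist camera has in their place "mount" (4x4, takes a point from camera to tool coordinates, whose origin is the TCP and whose axes are the flange's). Camera axes: x right, y down, z forward; pixel columns grow to the right and rows downward; lengths in m; the calibration is good to about 2 mm. The wrist camera is an equidistant fisheye: a pixel r from the principal point sees the ray r / f radians off the axis. A picture is of the moment at which its call begins: read the wrist's pose just before it.
- job_done(): hands the job in, once; it reports no verdict.
The state is a dict: "clock": time; "joint_pos": joint angles; "joint_vel": joint speeds; "tau": joint torques, N m; "eef_pos": TCP position; "tool_rot": TCP orientation; "ft_force": force on the tool from outside, world axes, zero at the start; "ft_torque": the same for the moment, N m; "grip_width": finger opening in m.
Only numpy, scipy, OpenCV 4.12 (cv2) and the standard library are available. Lean on these libraries where they do the work, as an engineer would, in place of code of your own. Each camera call takes 0.05 s, during which the arm holds its last target.

### The job

The blue lid's tab sticks out from under the clear riser: draw the lid right out onto the open bench, let go of it there, then take it again and rest it level on the jar's thread collar with the tab about midway between the two yellow start marks. Turn it backwards (anticlockwise) until it drops into the thread start, then run it in clockwise until it is fully home with the tab over a red mark. Be gentle, because the thread chips if the lid is forced, and leave the dishes, tube rack and bottle alone.

Things in the scene. Friction and masses are not known exactly. Their poses are not given: they have to be found in the camera images.
- lid: Blue screw lid, 0.22 kg, open side down. Origin: centre of its underside, z up its axis. Skirt 87 mm outside, 79 mm inside diameter, 30 mm tall, its lower edge flared to 93 mm. Two lugs inside the skirt, at +x (under the tab) and -x, 8 mm wide, 4 mm tall, undersides 4 mm above the origin. 3 mm radial clearance to the jar's thread. It cannot be taken by the knob until it is out from under the riser.
- lid_knob (a point): On the lid's axis, 52 mm above its origin: where to grip the round white knob (40 mm diameter, from 30 mm to 62 mm above the origin).
- lid_tab (a point): Grip point of the lid's straight tab, 85 mm from the axis along the lid's +x, 22 mm above its origin. The tab is 10 mm thick, runs from 40 to 108 mm from the axis and from 10 to 28 mm above the origin.
- riser: Clear riser fixed to the bench: plate 130 mm deep, 172 mm wide, underside 76, top 82 mm up, on two side panels 160 mm apart, open at front and back. Origin on the bench, on the centre line, 15 mm behind the front edge; -x points out of the front. At the start the lid stands on the bench with its axis near this origin, tab out of the front, knob under the plate.
- jar: White jar, 104 mm diameter, shoulder 62 mm up, fixed on a 150 mm square plate. Origin on the bench on its axis, z up. Red home marks at its +x and -x. Height of the lid's origin above this one: 84 mm resting on the collar, 75 mm dropped into the start, 67 mm home. Home, the lid's x axis lies along the jar's x axis, either way round.
- jar_collar (a point): On the jar's axis, 88 mm above the bench: top of the flat thread collar (72 mm diameter) round the neck (56 mm outside diameter, as high as the collar). A lid on the collar turns anticlockwise (from above) until its lugs meet the two gaps and it drops 9 mm. Clockwise it butts on blunt stops, 4 mm tall, which stand just anticlockwise of each gap.
- jar_start0 (a point): Middle of one gap in the collar (thread start, yellow mark), 34 mm from the axis, 135 degrees anticlockwise of the jar's +x; the gap is 44 degrees wide. From here a dropped lid runs in clockwise 135 degrees to a hard stop: level for 10 degrees, then down 9 mm at 4.5 mm per rad (right-hand thread, 2 mm vertical play), level for the last 10.
- jar_start1 (a point): Middle of the other gap and yellow mark, opposite the first: 45 degrees clockwise of the jar's +x axis. Same as jar_start0.
- dishes: Stack of three culture dishes, 92 mm diameter, 47 mm tall, standing on the riser's top plate; origin under its centre. Bystander.
- tube_rack: White test-tube rack 70 x 110 mm with capped tubes, 148 mm tall; origin under its centre. Bystander.
- bottle: Amber bottle with green cap, 60 mm diameter, 150 mm tall; origin under its centre. Bystander.
There are look-alikes about, which are no part of the job. There is more than one size of the lid; the job needs the larger.

How it is judged:
On the way, in this order (a step that is already met when the one before it is completed fails the run):
1. the lid stands on the open bench, clear of the riser's front edge, and is let go (x of lid in the frame of riser below -0.06 m and height (world z) of lid below 0.006 m and angle between lid's own z axis and vertical below 0.06 rad and linear speed of lid below 0.02 m/s and contact force between the fingers and lid below 0.1 N), for 0.2 s.
2. the lid rests level on top of the thread collar, not in a start (z of lid in the frame of jar between 0.0815 and 0.087 m and horizontal distance between lid and jar below 0.005 m and angle between lid's own z axis and vertical below 0.1 rad and contact force between lid and jar above 0.3 N), for 0.2 s.
3. the lid has dropped level into the thread start (z of lid in the frame of jar between 0.0725 and 0.0785 m and horizontal distance between lid and jar below 0.005 m and angle between lid's own z axis and vertical below 0.1 rad), for 0.1 s.
At the end, for the whole second after the job is handed in: The lid is at rest on the jar, fully home: origin 63 to 69 mm above the jar's origin, within 5 mm of its axis, tilted less than 0.06 rad, tab within 0.2 rad of a red mark; dishes, tube rack and bottle within 30 mm of where they stood (z of lid in the frame of jar between 0.063 and 0.069 m and horizontal distance between lid and jar below 0.005 m and angle between lid's own z axis and vertical below 0.06 rad and angle between the x axis of lid and the x axis of jar, either way round below 0.2 rad and linear speed of lid below 0.01 m/s and distance of each of dishes, tube_rack, bottle from where it was at the start of the episode below 0.03 m); the robot touches nothing.
It fails at once if the lid is forced on the jar: more than 60 N between them (contact force between lid and jar above 60 N).
It fails at once if the dishes are moved more than 30 mm or tipped (distance of dishes from where it was at the start of the episode above 0.03 m or angle between dishes's own z axis and vertical above 0.3 rad).
It fails at once if the tube rack is moved more than 30 mm or tipped (distance of tube_rack from where it was at the start of the episode above 0.03 m or angle between tube_rack's own z axis and vertical above 0.3 rad).
It fails at once if the bottle is moved more than 30 mm or tipped (distance of bottle from where it was at the start of the episode above 0.03 m or angle between bottle's own z axis and vertical above 0.3 rad).
It also fails if it takes over 72 s, if anything falls off the work surface, if the arm or the gripper's body presses on something with over 40 N, if the wrist force passes 120 N, or if a joint passes its speed limit or range.

## Working session

There is one attempt and no reset: what is moved stays moved. The work goes in short steps, Python scripts to look and compute and a tool call to move; the robot and the scene stay as the last step left them, time stands still between calls to the robot, and variables do not carry over. Pictures are saved under pics/ and viewed, and the job is handed in when it is done.

Besides the shell and the picture viewer there is one more tool, called after "Request:" as name(argument=value, ...) on one line, values as JSON. send_rows: Moves the arm, as the interface text tells. Its arguments: {"type":"object","properties":{"increments":{"type":"array"},"grip":{"type":"number"}},"required":["increments"]}

```bash
ls; mkdir -p pics; cat > h.py <<'E'
from workcell import *
import numpy as np, cv2
from scipy.spatial.transform import Rotation as R
def snap(n,f):
    c=camera(n); cv2.imwrite('pics/%s.png'%f,c['color'][:,:,::-1]); np.savez('pics/%s.npz'%f,**c); return c
def world(c):
    K=c['intrinsics'];z=c['z_map'];v,u=np.mgrid[:z.shape[0],:z.shape[1]]
    p=np.stack([(u-K[0,2])/K[0,0]*z,(v-K[1,2])/K[1,1]*z,z],-1)
    return p@c['pose'][:3,:3].T+c['pose'][:3,3]
E
python3 - <<'E'
from h import *
for n in('scene','side'):
    c=snap(n,n+'0'); print(c['intrinsics'],c['pose'])
o=get_obs();print(o)
c=snap('wrist','wrist0');print(c['intrinsics'],c['mount'])
E
```

```text
pics
[[511.14444351   0.         316.04890489]
 [  0.         511.14444351 201.09183075]
 [  0.           0.           1.        ]] [[-0.80487514  0.36026353 -0.47157841  1.14410871]
 [ 0.59313756  0.51390716 -0.61974774  0.83226987]
 [ 0.01907501 -0.77853042 -0.62731693  0.79939181]
 [ 0.          0.          0.          1.        ]]
[[495.71955234   0.         317.18723249]
 [  0.         495.71955234 199.04472481]
 [  0.           0.           1.        ]] [[-0.73530116 -0.39174234  0.55305528 -0.21161541]
 [-0.67763297  0.41040853 -0.61022816  0.99011356]
 [ 0.0120736  -0.82346996 -0.56723139  0.88314355]
 [ 0.          0.          0.          1.        ]]
{'clock': 0.1, 'joint_pos': array([-1.21894074e+00,  2.41346872e-01,  3.86203465e-03,  1.33523827e+00,
        3.49657545e-06,  1.57081004e+00]), 'joint_vel': array([-9.97073954e-04, -2.69751630e-03,  2.32000780e-03, -1.94345297e-03,
       -7.27759696e-04,  9.35893735e-05]), 'tau': array([-4.60800345e-05, -3.73138332e+01,  2.53009057e+01,  1.08234084e-02,
       -3.27094494e-05, -2.32487139e-06]), 'eef_pos': array([ 0.1721266 , -0.46883722,  0.23849856]), 'tool_rot': array([ 9.84565322e-01,  1.75014853e-01, -1.66899725e-04, -9.48826641e-04]), 'ft_force': array([-0.48564746, -0.77473467, -0.25199819]), 'ft_torque': array([-0.02046929, -0.00752446, -0.02021893]), 'grip_width': 0.08544406015025677}
[[309.70691629   0.         316.7034419 ]
 [  0.         309.70691629 203.81562109]
 [  0.           0.           1.        ]] [[ 7.57535383e-04 -9.46708325e-01 -3.22091249e-01  8.35643152e-02]
 [ 9.99999495e-01  5.04211925e-04  8.69919235e-04  5.19400999e-04]
 [-6.61157533e-04 -3.22091745e-01  9.46708229e-01 -1.35223698e-01]
 [ 0.00000000e+00  0.00000000e+00  0.00000000e+00  1.00000000e+00]]
```

View pics/scene0.png

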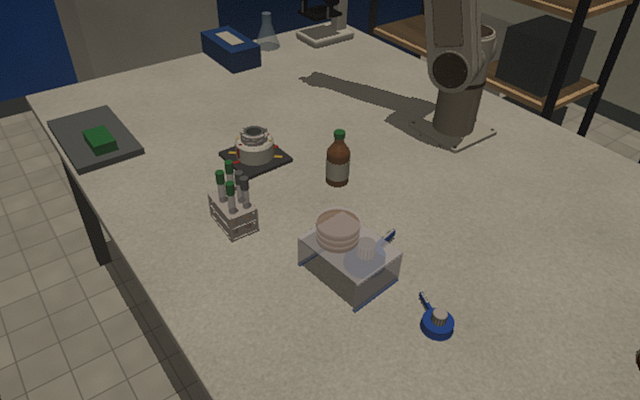

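View pics/side0.png

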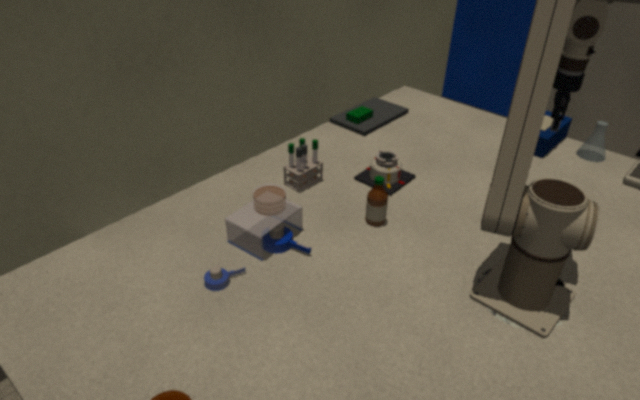

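View pics/wrist0.png

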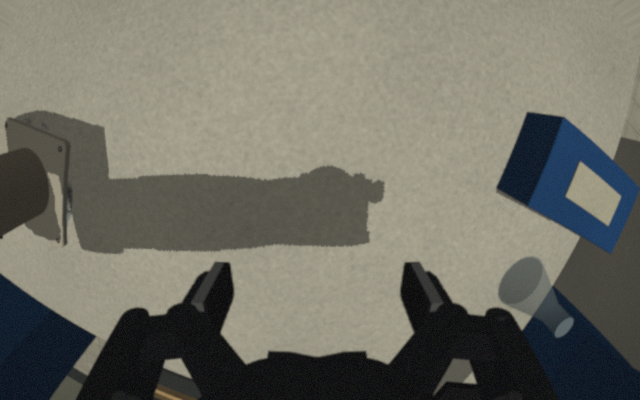

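Candidates for the lid are the blue one under the riser (scene ~(365,252), side ~(277,240)) and the free-standing one at scene (437,322), side (217,280). The free-standing one looks smaller. Next I'll take close crops and measure.

```bash
python3 - <<'E'
from h import *
a=np.load('pics/scene0.npz');b=np.load('pics/side0.npz')
ca=a['color'][180:350,270:480];cb=b['color'][140:300,190:430]
im=np.vstack([cv2.resize(ca,(630,300*510//510)) if 0 else cv2.resize(ca[:, :],None,fx=1.9,fy=1.7)[:, :399],cv2.resize(cb,(399,270))])
cv2.imwrite('pics/crops.png',cv2.resize(ca,None,fx=3,fy=3,interpolation=2)[:,:,::-1])
cv2.imwrite('pics/cropb.png',cv2.resize(cb,None,fx=3,fy=3,interpolation=2)[:,:,::-1])
cv2.imwrite('pics/cropj.png',cv2.resize(a['color'][110:200,200:310],None,fx=6,fy=6,interpolation=2)[:,:,::-1])
for nm,c in(('scene',a),('side',b)):
    P=world(c); hsv=cv2.cvtColor(c['color'],cv2.COLOR_RGB2HSV)
    m=(hsv[...,0]>100)&(hsv[...,0]<130)&(hsv[...,1]>110)&(c['z_map']>0)&(P[...,2]>-.02)&(P[...,2]<.1)
    n,l,s,ct=cv2.connectedComponentsWithStats(m.astype('uint8'))
    for i in range(1,n):
        if s[i,4]>15:
            q=P[l==i];print(nm,s[i],q.min(0).round(3),q.max(0).round(3),np.median(q,0).round(3))
E
```

```text
scene [217   0  30   6  88] [-0.127 -1.516 -0.02 ] [ 1.000e-03 -1.422e+00  5.000e-03] [-0.03  -1.449 -0.012]
scene [201  26  59  28 591] [ 0.236 -0.952  0.064] [ 0.364 -0.701  0.085] [ 0.31  -0.808  0.08 ]
scene [385 231  10  10  32] [0.486 0.259 0.018] [0.521 0.268 0.032] [0.501 0.262 0.026]
scene [420 293  34  48 639] [ 0.555  0.417 -0.002] [0.616 0.517 0.038] [0.596 0.495 0.02 ]
side [ 456    0   78   28 1347] [ 1.006 -2.45  -0.02 ] [ 1.574 -2.353  0.1  ] [ 1.251 -2.408  0.039]
side [546 111   6   5  20] [ 0.311 -0.946  0.074] [ 0.335 -0.913  0.082] [ 0.322 -0.932  0.077]
side [535 116  36  41 576] [ 0.235 -0.954  0.007] [ 0.28  -0.701  0.081] [ 0.242 -0.758  0.059]
side [263 228  47  25 505] [0.479 0.235 0.001] [0.607 0.32  0.039] [0.558 0.286 0.026]
side [205 270  24  15 139] [0.555 0.458 0.015] [0.607 0.514 0.023] [0.572 0.497 0.02 ]
```

View pics/crops.png

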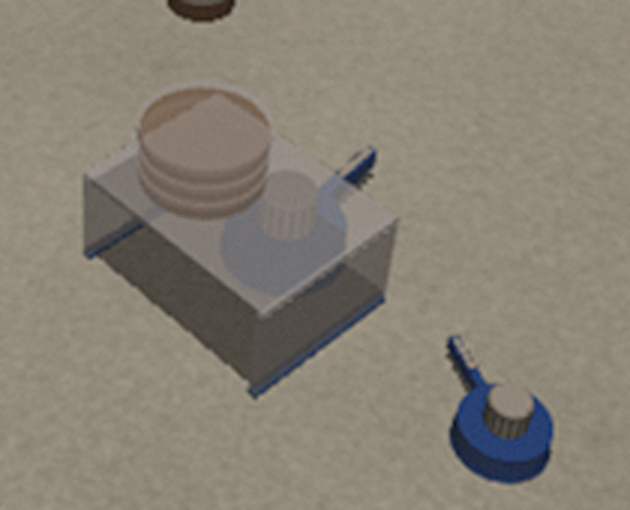

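View pics/cropb.png

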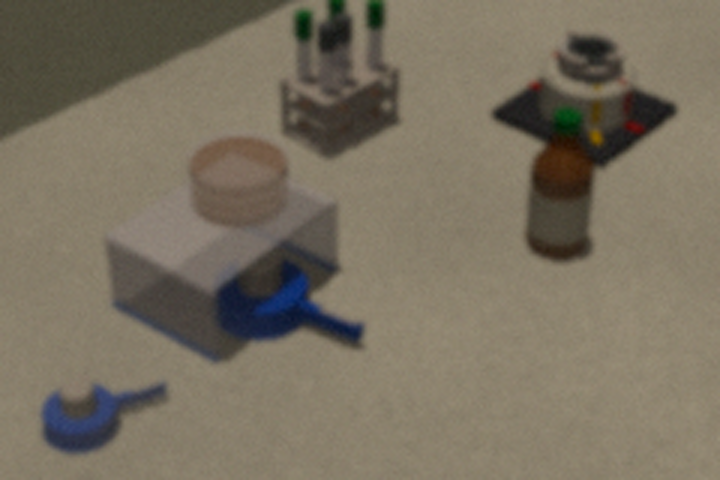

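View pics/cropj.png

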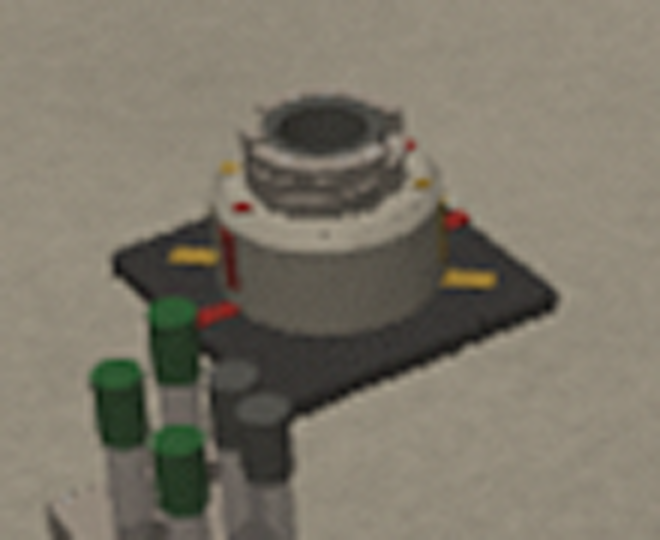

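The riser lid (~93 px wide disc) is the larger one, since the free-standing lid measures only ~60 mm across. Next I'll get the poses.

```bash
cat >> h.py <<'E'
def onz(c,u,v,z):
    K=c['intrinsics'];T=c['pose'];d=T[:3,:3]@np.array([(u-K[0,2])/K[0,0],(v-K[1,2])/K[1,1],1]);return T[:3,3]+d*(z-T[2,3])/d[2]
def proj(c,p):
    T=c['pose'];q=(np.asarray(p)-T[:3,3])@T[:3,:3];K=c['intrinsics'];return np.stack([K[0,0]*q[...,0]/q[...,2]+K[0,2],K[1,1]*q[...,1]/q[...,2]+K[1,2]],-1)
E
python3 - <<'E'
from h import *
a=np.load('pics/scene0.npz');b=np.load('pics/side0.npz')
A=lambda u,v,z:onz(a,u/3+270,v/3+180,z).round(3)
B=lambda u,v,z:onz(b,u/3+190,v/3+140,z).round(3)
print('plate a',A(84,177,.082),A(262,315,.082),A(397,220,.082),'bot',A(88,256,0),A(252,396,0),A(383,299,0))
print('plate b',B(107,242,.082),B(225,300,.082),B(337,205,.082),'bot',B(113,305,0),B(220,360,0),B(337,270,0))
for nm,c in(('scene',a),('side',b)):
    P=world(c); h=cv2.cvtColor(c['color'],cv2.COLOR_RGB2HSV)
    hs=h.astype(int)
    near=(np.hypot(P[...,0]-.40,P[...,1]+.05)<.5)&(P[...,0]>.1)
    def rep(t,m,k=4):
        n,l,s,ct=cv2.connectedComponentsWithStats((m&(c['z_map']>0)&near).astype('uint8'))
        for i in range(1,n):
            if s[i,4]>=k: q=P[l==i];print(nm,t,s[i][:2],s[i,4],'min',q.min(0).round(3),'max',q.max(0).round(3),'mean',q.mean(0).round(4))
    rep('yel',(hs[...,0]>17)&(hs[...,0]<28)&(hs[...,1]>140)&(P[...,2]<.1))
    rep('red',((hs[...,0]<6)|(hs[...,0]>172))&(hs[...,1]>140)&(P[...,2]<.1))
    rep('grn',(hs[...,0]>50)&(hs[...,0]<85)&(hs[...,1]>120),10)
    rep('brn',(hs[...,0]>4)&(hs[...,0]<14)&(hs[...,1]>130),20)
    rep('dark',(hs[...,2]<75)&(P[...,2]<.03)&(P[...,2]>.002),60)
    rep('high',(P[...,2]>.076)&(P[...,2]<.3),60)
    # jar shoulder / collar circles
E
```

```text
plate a [0.708 0.202 0.082] [0.69  0.368 0.082] [0.562 0.356 0.082] bot [0.704 0.199 0.   ] [0.688 0.365 0.   ] [0.559 0.353 0.   ]
plate b [0.677 0.372 0.082] [0.541 0.355 0.082] [0.569 0.19  0.082] bot [0.688 0.366 0.   ] [0.559 0.349 0.   ] [0.574 0.185 0.   ]
scene yel [229 151] 15 min [ 0.608 -0.261  0.009] max [ 0.625 -0.243  0.016] mean [ 0.6163 -0.2513  0.0129]
scene yel [274 155] 23 min [ 0.515 -0.175  0.009] max [ 0.533 -0.153  0.018] mean [ 0.5231 -0.1639  0.0132]
scene red [274 145] 9 min [ 0.485 -0.23   0.   ] max [ 0.531 -0.167  0.047] mean [ 0.5055 -0.2014  0.0193]
scene red [237 149] 11 min [ 0.621 -0.206  0.025] max [ 0.624 -0.198  0.055] mean [ 0.6224 -0.2029  0.0415]
scene red [233 160] 16 min [ 0.623 -0.212  0.012] max [ 0.641 -0.194  0.019] mean [ 0.631  -0.2035  0.0145]
scene grn [335 130] 21 min [ 0.439 -0.004  0.149] max [0.461 0.017 0.153] mean [0.4489 0.0045 0.1505]
scene grn [225 160] 19 min [ 0.726 -0.045  0.147] max [ 0.741 -0.03   0.15 ] mean [ 0.7324 -0.0362  0.1485]
scene grn [216 170] 19 min [ 0.76  -0.021  0.145] max [ 0.776 -0.009  0.15 ] mean [ 0.7
[... 3082 characters left out ...]
min [ 0.718 -0.024  0.077] max [0.774 0.048 0.15 ] mean [0.7346 0.0217 0.1207]
side high [312 140] 113 min [ 0.719 -0.043  0.076] max [ 0.744 -0.023  0.149] mean [ 0.7277 -0.0325  0.1169]
side high [288 144] 118 min [0.755 0.023 0.077] max [0.777 0.046 0.149] mean [0.7646 0.0378 0.1171]
side high [376 150] 210 min [ 0.531 -0.244  0.076] max [ 0.607 -0.166  0.091] mean [ 0.5658 -0.2024  0.084 ]
side high [367 176] 415 min [ 0.418 -0.013  0.076] max [0.474 0.037 0.151] mean [0.4408 0.0169 0.1089]
side high [481 183] 168 min [0.1   0.01  0.193] max [0.14  0.106 0.3  ] mean [0.1079 0.0866 0.2585]
side high [228 184] 2161 min [0.558 0.182 0.076] max [0.699 0.366 0.131] mean [0.622  0.281  0.0961]
```

Request:
send_rows(increments=[[[0.6,-0.15,0,0,0,0],[1,-0.25,0,0,0,0],[1,-0.25,0,0,0,0],[1,-0.25,0,0,0,0],[1,-0.25,0,0,0,0],[1,-0.25,0,0,0,0],[1,-0.25,0,0,0,0],[1,-0.25,0,0,0,0]]])

```text
clock: 1.15
eef_pos: [0.4974, -0.2481, 0.239]
tool_rot: [0.985, 0.175, -0.0, -0.0]
ft_force: [0.0, -0.3, 0.9]
grip_width: 0.0851
```

Request:
send_rows(increments=[[[1,-0.25,0,0,0,0],[0.7,-0.2,0,0,0,0],[0,0,0,0,0,0],[0,0,0,0,0,0]]])

```text
clock: 1.65
eef_pos: [0.5677, -0.1989, 0.2387]
tool_rot: [0.985, 0.175, -0.001, -0.0]
ft_force: [-0.9, -0.3, 0.2]
grip_width: 0.0857
```

```bash
cat >> h.py <<'E'
def wsnap(f):
    o=get_obs(); c=camera('wrist'); cv2.imwrite('pics/%s.png'%f,c['color'][:,:,::-1])
    T=np.eye(4);T[:3,:3]=R.from_quat(o['tool_rot']).as_matrix();T[:3,3]=o['eef_pos'];T=T@c['mount']
    d={k:c[k] for k in('color','z_map','intrinsics')};d['pose']=T;np.savez('pics/%s.npz'%f,**d)
    th=np.arctan2(*R.from_quat(o['tool_rot']).as_matrix()[[1,0],0]);print(o['clock'],o['eef_pos'].round(4),'yaw',th.round(3),'q',o['joint_pos'].round(2),'F',o['ft_force'].round(1),o['grip_width'].round(4))
    return d
def fworld(c):  # fisheye depth -> world
    K=c['intrinsics'];z=c['z_map'];v,u=np.mgrid[:z.shape[0],:z.shape[1]]
    a=(u-K[0,2])/K[0,0];b=(v-K[1,2])/K[1,1];r=np.hypot(a,b)+1e-9;t=np.tan(np.minimum(r,1.5))/r
    p=np.stack([a*t*z,b*t*z,z],-1);return p@c['pose'][:3,:3].T+c['pose'][:3,3]
def fproj(c,p):
    T=c['pose'];q=(np.asarray(p)-T[:3,3])@T[:3,:3];K=c['intrinsics']
    r=np.hypot(q[...,0],q[...,1])+1e-12;th=np.arctan2(r,q[...,2])
    return np.stack([K[0,0]*th*q[...,0]/r+K[0,2],K[1,1]*th*q[...,1]/r+K[1,2]],-1)
def fonz(c,u,v,z):
    K=c['intrinsics'];T=c['pose'];a=(u-K[0,2])/K[0,0];b=(v-K[1,2])/K[1,1];r=np.hypot(a,b)+1e-12
    d=T[:3,:3]@np.array([a/r*np.sin(r),b/r*np.sin(r),np.cos(r)]);return T[:3,3]+d*(z-T[2,3])/d[2]
E
python3 - <<'E'
from h import *
c=wsnap('w1');P=fworld(c);h=cv2.cvtColor(c['color'],cv2.COLOR_RGB2HSV).astype(int)
def rep(t,m,k=15):
    n,l,s,ct=cv2.connectedComponentsWithStats((m&(c['z_map']>0)).astype('uint8'))
    for i in range(1,n):
        if s[i,4]>=k: q=P[l==i];print(t,s[i],'min',q.min(0).round(3),'max',q.max(0).round(3),'mean',q.mean(0).round(4))
g=np.hypot(P[...,0]-.57,P[...,1]+.205)<.11
rep('yel',g&(h[...,0]>17)&(h[...,0]<28)&(h[...,1]>140))
rep('red',g&((h[...,0]<6)|(h[...,0]>172))&(h[...,1]>140))
rep('col',g&(P[...,2]>.083)&(P[...,2]<.1))
rep('sho',g&(P[...,2]>.055)&(P[...,2]<.066))
E
```

```text
Traceback (most recent call last):
  File "h.py", line 18, in wsnap
    th=np.arctan2(*R.from_quat(o['tool_rot']).as_matrix()[[1,0],0]);print(o['clock'],o['eef_pos'].round(4),'yaw',th.round(3),'q',o['joint_pos'].round(2),'F',o['ft_force'].round(1),o['grip_width'].round(4))
                                                                                                                                                                                    ^^^^^^^^^^^^^^^^^^^^^
AttributeError: 'float' object has no attribute 'round'
```

View pics/w1.png

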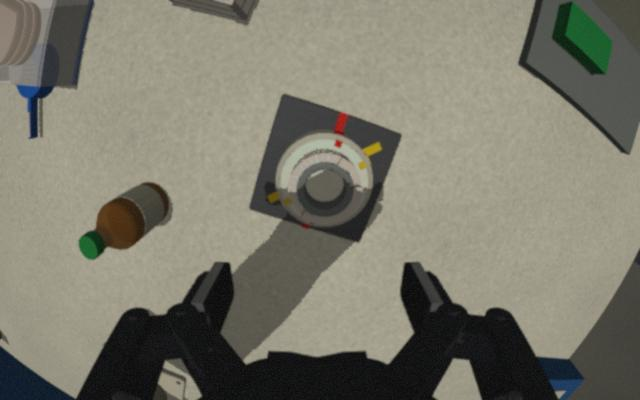

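```bash
sed -i "s/,o\['grip_width'\].round(4))/,o['grip_width'])/" h.py
cat > jar.py <<'E'
from h import *
import sys
from scipy.optimize import least_squares
c=wsnap(sys.argv[1]);P=fworld(c);h=cv2.cvtColor(c['color'],cv2.COLOR_RGB2HSV).astype(int)
def rep(t,m,k=12):
    n,l,s,ct=cv2.connectedComponentsWithStats((m&(c['z_map']>0)).astype('uint8'))
    for i in range(1,n):
        if s[i,4]>=k: q=P[l==i];print(t,s[i],'min',q.min(0).round(3),'max',q.max(0).round(3),'mean',q.mean(0).round(4))
g=np.hypot(P[...,0]-.57,P[...,1]+.205)<.11
rep('yel',g&(h[...,0]>17)&(h[...,0]<28)&(h[...,1]>140))
rep('red',g&((h[...,0]<6)|(h[...,0]>172))&(h[...,1]>140))
rep('col',g&(P[...,2]>.083)&(P[...,2]<.1))
rep('sho',g&(P[...,2]>.055)&(P[...,2]<.066))
q=P[g&(P[...,2]>.058)&(P[...,2]<.066)];H=cv2.convexHull(q[:,:2].astype(np.float32))[:,0]
print('shoulder circle',cv2.minEnclosingCircle(q[:,:2].astype(np.float32)))
r=least_squares(lambda p:np.hypot(H[:,0]-p[0],H[:,1]-p[1])-p[2],[.57,-.205,.05],loss='soft_l1',f_scale=.001).x;print('fit',r)
q=P[g&(P[...,2]>.08)&(P[...,2]<.1)];H=cv2.convexHull(q[:,:2].astype(np.float32))[:,0]
r=least_squares(lambda p:np.hypot(H[:,0]-p[0],H[:,1]-p[1])-p[2],[.57,-.205,.04],loss='soft_l1',f_scale=.001).x;print('colfit',r)
E
python3 jar.py w1
python3 - <<'E'
from h import *
a=np.load('pics/w1.npz');cv2.imwrite('pics/w1c.png',cv2.resize(a['color'][85:250,240:420],None,fx=4,fy=4,interpolation=2)[:,:,::-1])
# lid from side
c=np.load('pics/side0.npz');P=world(c);h=cv2.cvtColor(c['color'],cv2.COLOR_RGB2HSV)
m=(h[...,0]>100)&(h[...,0]<130)&(h[...,1]>110)
for n,cc in(('side',c),('scene',np.load('pics/scene0.npz'))):
    P=world(cc);h=cv2.cvtColor(cc['color'],cv2.COLOR_RGB2HSV)
    m=(h[...,0]>100)&(h[...,0]<130)&(h[...,1]>110)&(P[...,0]>.45)&(P[...,0]<.53)&(P[...,1]>.2)&(P[...,1]<.3)&(P[...,2]>.02)
    q=P[m];print(n,len(q));
    for lo in np.arange(.47,.53,.01):
        k=q[(q[:,0]>=lo)&(q[:,0]<lo+.01)]
        if len(k):print(k.mean(0).round(4),k.min(0).round(3),k.max(0).round(3))
E
```

```text
1.7 [ 0.5674 -0.1993  0.239 ] yaw 0.351 q [-0.34  0.45  0.3   1.42 -0.    2.45] F [ 0.2 -0.7  0.4] 0.0854122669708704
yel [362 142  20  14 155] min [ 0.609 -0.261  0.011] max [ 0.628 -0.238  0.047] mean [ 0.6184 -0.2507  0.0145]
yel [359 161   7   7  32] min [ 0.6   -0.24   0.062] max [ 0.607 -0.233  0.065] mean [ 0.603  -0.2364  0.0634]
yel [267 192  11  10  85] min [ 0.513 -0.166  0.012] max [ 0.528 -0.152  0.015] mean [ 0.5209 -0.1592  0.0139]
yel [283 198   7   6  31] min [ 0.536 -0.179  0.062] max [ 0.542 -0.173  0.065] mean [ 0.539  -0.1764  0.0634]
red [334 112  14  23 187] min [ 0.623 -0.21   0.011] max [ 0.645 -0.199  0.054] mean [ 0.6331 -0.2045  0.0169]
red [335 140   6   6  28] min [ 0.612 -0.208  0.062] max [ 0.617 -0.203  0.065] mean [ 0.6149 -0.2051  0.0636]
red [301 223   8   5  25] min [ 0.497 -0.213  0.013] max [ 0.518 -0.204  0.055] mean [ 0.5002 -0.2087  0.0159]
col [ 288  152   74   73 2674] min [ 0.535 -0.243  0.083] max [ 0.607 -0.17   0.095] mean [ 0.5719 -0.2061  0.0887]
sho [ 276  132   97   94 2811] min [ 0.519 -0.259  0.055] max [ 0.623 -0.155  0.065] mean
[... 316 characters left out ...]
0.4787 0.2579 0.0257] [0.479 0.258 0.026] [0.479 0.258 0.026]
[0.4851 0.2583 0.0242] [0.48  0.253 0.02 ] [0.49  0.262 0.03 ]
[0.4959 0.2598 0.0226] [0.493 0.258 0.021] [0.5   0.263 0.025]
[0.5067 0.2628 0.0228] [0.504 0.258 0.02 ] [0.51  0.266 0.025]
[0.5154 0.2653 0.0234] [0.513 0.262 0.02 ] [0.519 0.268 0.03 ]
[0.5263 0.265  0.0246] [0.523 0.259 0.021] [0.53  0.268 0.03 ]
scene 30
[0.4877 0.2597 0.0261] [0.486 0.259 0.02 ] [0.489 0.261 0.032]
[0.4943 0.2604 0.0265] [0.491 0.259 0.025] [0.499 0.262 0.03 ]
[0.5045 0.263  0.026 ] [0.5   0.26  0.021] [0.51  0.266 0.03 ]
[0.5133 0.2652 0.0266] [0.512 0.263 0.023] [0.515 0.266 0.031]
[0.5212 0.2677 0.0313] [0.521 0.268 0.031] [0.521 0.268 0.031]
```

View pics/w1c.png

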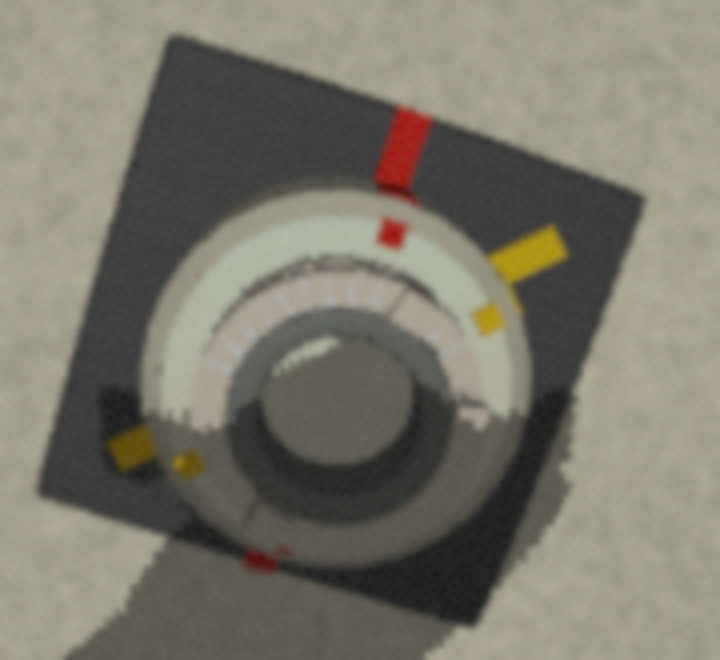

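Request:
send_rows(increments=[[[0.2,-0.9,0,0,0,0],[0.2,-1,0,0,0,0],[0.2,-1,0,0,0,0],[0.2,-1,0,0,0,0],[0.2,-1,0,0,0,0],[0.2,-1,0,0,0,0],[0.2,-1,0,0,0,0],[0.2,-1,0,0,0,0]]])

```text
clock: 2.75
eef_pos: [0.509, 0.1941, 0.2399]
tool_rot: [0.984, 0.18, -0.0, -0.003]
ft_force: [0.8, 0.2, 0.8]
grip_width: 0.0851
```

Request:
send_rows(increments=[[[0.2,-1,0,0,0,0],[0.15,-0.2,0,0,0,-1],[0,0,0,0,0,-1],[0,0,0,0,0,-1],[0,0,0,0,0,-1],[0,0,0,0,0,-1],[0,0,0,0,0,-1],[0,0,0,0,0,-1]]])

```text
clock: 3.75
eef_pos: [0.5141, 0.2327, 0.2399]
tool_rot: [0.688, 0.725, 0.005, -0.011]
ft_force: [0.5, -0.3, 0.8]
grip_width: 0.0853
```

Request:
send_rows(increments=[[[0,0,0,0,0,-1],[0,0,0,0,0,-1],[0,0,0,0,0,-1],[0,0,0,0,0,-1],[0,0,0,0,0,-1],[0,0,0,0,0,-1],[0,0,0,0,0,-1],[0,0,0,0,0,-1]]])

```text
clock: 4.75
eef_pos: [0.5141, 0.2327, 0.2399]
tool_rot: [0.061, 0.998, 0.011, -0.005]
ft_force: [0.5, 0.5, 0.0]
grip_width: 0.0853
```

Request:
send_rows(increments=[[[0,0,0,0,0,-1],[0,0,0,0,0,-1],[0,0,0,0,0,-0.2],[0,0,0,0,0,0]]])

```text
clock: 5.25
eef_pos: [0.5138, 0.2334, 0.2399]
tool_rot: [-0.127, 0.992, 0.012, -0.003]
ft_force: [-0.0, 0.3, -0.6]
grip_width: 0.0858
```

```bash
cat > tab.py <<'E'
from h import *
import sys
c=wsnap(sys.argv[1]);P=fworld(c);h=cv2.cvtColor(c['color'],cv2.COLOR_RGB2HSV)
m=(h[...,0]>100)&(h[...,0]<130)&(h[...,1]>110)&(P[...,0]>.3)&(P[...,0]<.7)&(P[...,1]>.15)&(P[...,1]<.35)&(P[...,2]>-.01)&(P[...,2]<.06)&(c['z_map']>0)
q=P[m];print(len(q),q.min(0).round(3),q.max(0).round(3))
np.save('pics/q.npy',q)
t=q[(q[:,2]>.024)&(q[:,2]<.033)]
for lo in np.arange(t[:,0].min(),t[:,0].max(),.01):
    k=t[(t[:,0]>=lo)&(t[:,0]<lo+.01)]
    if len(k):print(len(k),k.mean(0).round(4),k.min(0).round(3),k.max(0).round(3))
E
python3 tab.py w2
```

```text
5.25 [0.5138 0.2334 0.2399] yaw -2.886 q [0.41 0.37 0.18 1.39 0.02 0.16] F [-0.   0.3 -0.6] 0.08581618110583324
2177 [ 0.48   0.23  -0.001] [0.594 0.317 0.041]
25 [0.4835 0.2504 0.0282] [0.48  0.248 0.025] [0.49  0.255 0.03 ]
9 [0.4959 0.2502 0.0274] [0.492 0.249 0.026] [0.5   0.251 0.029]
4 [0.5139 0.254  0.0262] [0.511 0.253 0.025] [0.516 0.254 0.027]
48 [0.527  0.2604 0.0284] [0.523 0.255 0.027] [0.53  0.265 0.03 ]
69 [0.5357 0.2626 0.0282] [0.53  0.257 0.025] [0.54  0.268 0.03 ]
227 [0.5465 0.2726 0.0295] [0.541 0.251 0.024] [0.55  0.296 0.032]
402 [0.5556 0.2728 0.0303] [0.55  0.241 0.024] [0.56  0.307 0.032]
450 [0.5653 0.2724 0.0303] [0.56  0.235 0.024] [0.57  0.313 0.033]
306 [0.5752 0.2713 0.0304] [0.571 0.232 0.025] [0.58  0.316 0.033]
221 [0.5849 0.2633 0.0303] [0.581 0.231 0.026] [0.59  0.317 0.032]
43 [0.5921 0.2429 0.0304] [0.59  0.232 0.029] [0.594 0.254 0.032]
```

View pics/w2.png

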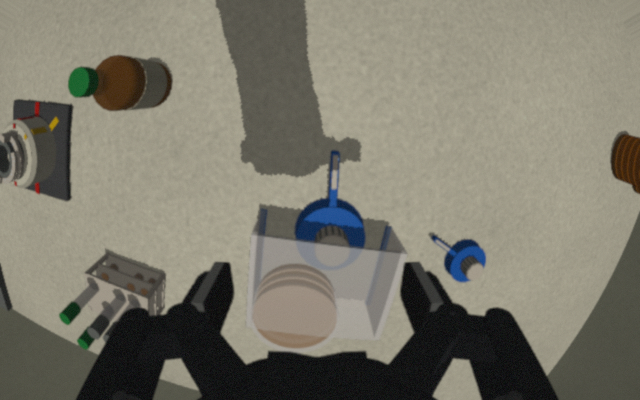

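```bash
cat > lidfit.py <<'E'
from h import *
import sys
from scipy.optimize import least_squares
c=np.load('pics/%s.npz'%sys.argv[1]);P=fworld(c);cx,cy=float(sys.argv[2]),float(sys.argv[3]);z0=float(sys.argv[4]) if len(sys.argv)>4 else 0
q=P[(c['z_map']>0)&(np.hypot(P[...,0]-cx,P[...,1]-cy)<.13)]
q=q[(q[:,2]>z0+.018)&(q[:,2]<z0+.034)]
d=np.hypot(q[:,0]-cx,q[:,1]-cy)
s=q[(d<.052)&(q[:,2]>z0+.027)];H=cv2.convexHull(s[:,:2].astype(np.float32))[:,0]
r=least_squares(lambda p:np.hypot(H[:,0]-p[0],H[:,1]-p[1])-.0435,[cx,cy],loss='soft_l1',f_scale=.001).x
t=q[(d>.055)&(q[:,2]>z0+.018)]
print('circle',r,'n',len(s),'tab n',len(t), 'z top',np.median(s[:,2]))
vx=cv2.fitLine(t[:,:2].astype(np.float32),cv2.DIST_HUBER,0,.01,.01).ravel();
a=np.arctan2(vx[1],vx[0]);v=t[:,:2].mean(0)-r
if v@vx[:2]<0:a+=np.pi
print('tab line ang deg',np.degrees(a)%360,'through',vx[2:],'bearing',np.degrees(np.arctan2(v[1],v[0]))%360,'far',np.max((t[:,:2]-r)@[np.cos(a),np.sin(a)]))
E
python3 lidfit.py w2 .577 .275
```

```text
circle [0.56973463 0.27209236] n 1760 tab n 484 z top 0.030352738589952827
tab line ang deg 231.82988 through [0.54572374 0.3111379 ] bearing 187.71517252080406 far 0.07339870645566483
```

```bash
python3 - <<'E'
from h import *
from scipy.optimize import least_squares
c=np.load('pics/w2.npz');P=fworld(c);q=P[c['z_map']>0]
t=q[(q[:,0]>.46)&(q[:,0]<.532)&(abs(q[:,1]-.256)<.03)&(q[:,2]>.022)&(q[:,2]<.034)]
v=cv2.fitLine(t[:,:2].astype(np.float32),cv2.DIST_HUBER,0,.01,.01).ravel();print(len(t),v,np.degrees(np.arctan2(v[1],v[0])),t.min(0),t.max(0))
s=q[(q[:,0]>.525)&(q[:,0]<.6)&(abs(q[:,1]-.274)<.06)&(q[:,2]>.028)&(q[:,2]<.034)]
L=[]
for b in np.radians(np.arange(100,271,5)):
    if abs(np.degrees(b)-191)<12: continue
    k=(s[:,:2]-[.575,.274])@[np.cos(b),np.sin(b)];L.append(s[np.argmax(k),:2])
L=np.array(L)
r=least_squares(lambda p:np.hypot(L[:,0]-p[0],L[:,1]-p[1])-.0435,[.575,.274],loss='soft_l1',f_scale=.001);print(r.x,r.fun.round(4))
im=c['color'].copy()
for b in np.linspace(0,6.28,60):
    u=fproj(c,[r.x[0]+.0435*np.cos(b),r.x[1]+.0435*np.sin(b),.030]);cv2.circle(im,tuple(int(round(x)) for x in u),0,(255,255,0),-1)
cv2.imwrite('pics/w2o.png',cv2.resize(im[130:290,220:420],None,fx=4,fy=4,interpolation=0)[:,:,::-1])
E
```

```text
390 [0.9779691  0.20874967 0.5065007  0.25656506] 12.0490885 [0.48047943 0.2474189  0.0223409 ] [0.5319029  0.26740298 0.03118155]
[0.56747587 0.27015418] [ 0.0048  0.0048 -0.     -0.     -0.     -0.0027 -0.0027 -0.009  -0.009
 -0.0009 -0.0009 -0.0009 -0.0009 -0.0009 -0.0009 -0.0009  0.0013  0.0013
  0.0013  0.0013  0.0013  0.0013  0.0013  0.0013 -0.0105 -0.0067 -0.0067
 -0.0001 -0.0001 -0.0001]
```

View pics/w2o.png

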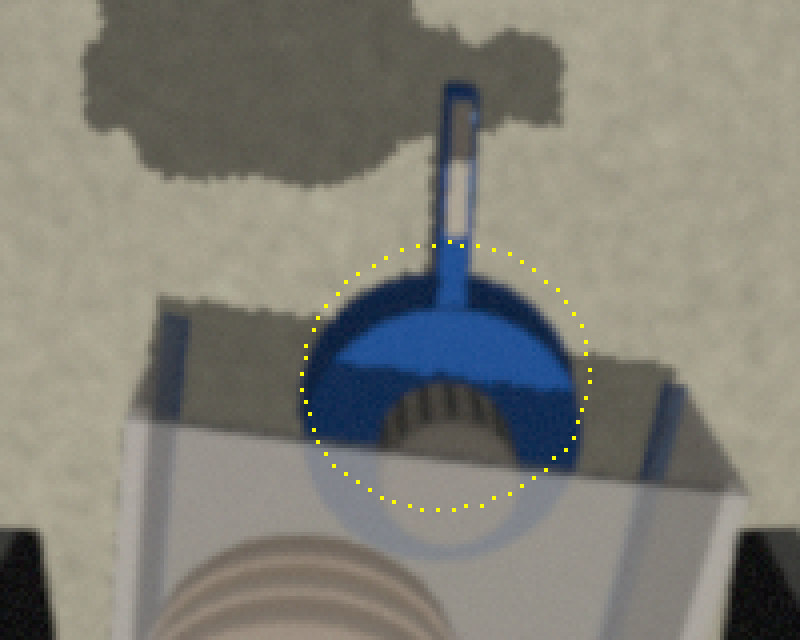

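```bash
cat > go.py <<'E'
# usage: go.py x y z yawdeg -> relative shift & rotvec in units from the measured pose
from h import *
import sys
x,y,z,yaw=map(float,sys.argv[1:5]);o=get_obs()
C=R.from_quat(o['tool_rot']);T=R.from_euler('z',yaw,degrees=True)*R.from_quat([1,0,0,0])
rv=(C.inv()*T).as_rotvec(degrees=True)/10
print('t',o['clock'],'pos',o['eef_pos'].round(4),'shift in current tool',(C.inv().apply(np.array([x,y,z])-o['eef_pos'])/.05).round(3),'in target tool',(T.inv().apply(np.array([x,y,z])-o['eef_pos'])/.05).round(3),'rot',rv.round(3),'F',o['ft_force'].round(1),'q6',o['joint_pos'][5].round(2))
E
python3 go.py .502 .2556 .0145 192.05
```

```text
t 5.3 pos [0.5137 0.2336 0.2399] shift in current tool [0.098 0.379 4.518] in target tool [0.137 0.48  4.507] rot [ 0.135 -0.024  0.261] F [ 0.5 -0.7 -0.2] q6 0.16
```

Request:
send_rows(increments=[[[0.06,0.25,0,0.13,-0.02,0.26],[0.07,0.23,0,0,0,0],[0,0,0.8,0,0,0],[0,0,0.8,0,0,0],[0,0,0.8,0,0,0],[0,0,0.2,0,0,0],[0,0,0,0,0,0],[0,0,0,0,0,0]]])

```text
clock: 6.3
eef_pos: [0.5027, 0.2568, 0.1121]
tool_rot: [-0.107, 0.994, 0.001, 0.001]
ft_force: [0.2, 0.7, -0.1]
grip_width: 0.0854
```

```bash
python3 tab.py w3|head -3;python3 go.py .502 .2556 .0145 192.05
```

```text
6.3 [0.5027 0.2568 0.1121] yaw -2.928 q [ 0.47  0.45 -0.04  1.08  0.    0.26] F [ 0.2  0.7 -0.1] 0.08542739676705882
5278 [0.48  0.194 0.001] [0.636 0.35  0.052]
83 [0.4832 0.2522 0.0273] [0.48  0.248 0.024] [0.49  0.258 0.03 ]
t 6.35 pos [0.5027 0.2567 0.1121] shift in current tool [ 0.025 -0.023  1.953] in target tool [ 0.019 -0.019  1.953] rot [0.011 0.017 0.018] F [0.2 0.5 0.3] q6 0.26
```

View pics/w3.png

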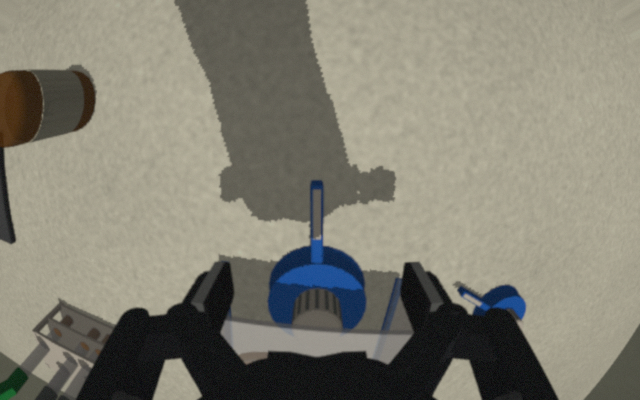

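The tab is at (317,180–260), midway between the jaws (233 and 403), so I'll descend.

Request:
send_rows(increments=[[[0.02,-0.02,0.6,0,0,0],[0,0,0.6,0,0,0],[0,0,0.5,0,0,0],[0,0,0.25,0,0,0],[0,0,0,0,0,0]]])

```text
clock: 6.98
eef_pos: [0.5006, 0.255, 0.0127]
tool_rot: [-0.107, 0.994, 0.0, -0.001]
ft_force: [-0.2, 0.6, 0.2]
grip_width: 0.0854
```

Request:
send_rows(increments=[[[0,0,0,0,0,0],[0,0,0,0,0,0],[0,0,0,0,0,0],[0,0,0,0,0,0],[0,0,0,0,0,0],[0,0,0,0,0,0]]], grip=1)

```text
clock: 7.72
eef_pos: [0.5007, 0.2552, 0.013]
tool_rot: [-0.107, 0.994, 0.001, -0.0]
ft_force: [-0.9, 0.8, 3.2]
grip_width: 0.0087
```

Request:
send_rows(increments=[[[0.2,0,0,0,0,0],[0.35,0,0,0,0,0],[0.35,0,0,0,0,0],[0.35,0,0,0,0,0],[0.35,0,0,0,0,0],[0.35,0,0,0,0,0],[0.35,0,0,0,0,0],[0.2,0,0,0,0,0]]])

```text
clock: 8.72
eef_pos: [0.3782, 0.2284, 0.0131]
tool_rot: [-0.107, 0.994, 0.0, 0.0]
ft_force: [2.2, -0.5, 0.4]
grip_width: 0.009
```

```bash
python3 - <<'E'
from h import *
c=snap('side','s1');cv2.imwrite('pics/s1c.png',cv2.resize(c['color'][130:330,190:430],None,fx=3,fy=3,interpolation=2)[:,:,::-1])
o=get_obs();print(o['eef_pos'],o['ft_force'],o['grip_width'])
E
```

```text
[0.37684449 0.22795809 0.01287995] [-2.32016863 -0.18479861  6.63408366] 0.00848349299209283
```

View pics/s1c.png

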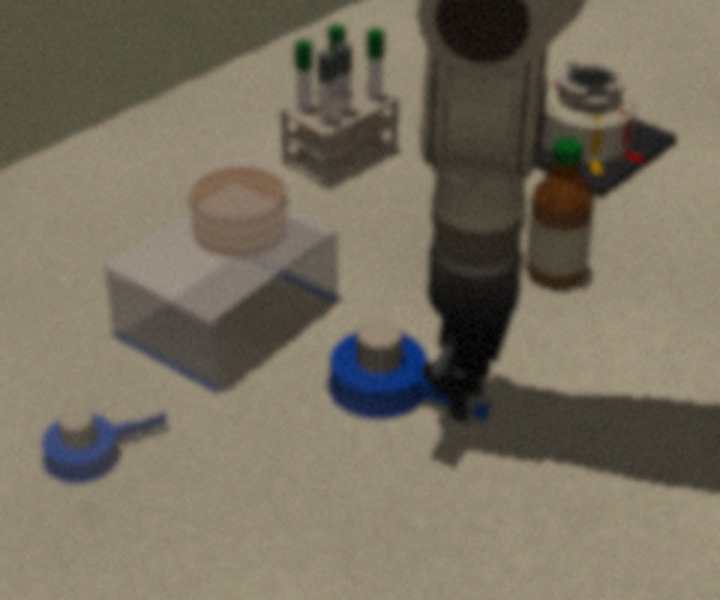

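The lid is out on the open bench, clear of the riser, so I'll let go and rise.

Request:
send_rows(increments=[[[0,0,0,0,0,0],[0,0,0,0,0,0],[0,0,0,0,0,0],[0,0,0,0,0,0],[0,0,0,0,0,0],[0,0,0,0,0,0],[0,0,0,0,0,0]]], grip=0)

```text
clock: 9.65
eef_pos: [0.3784, 0.2284, 0.0127]
tool_rot: [-0.107, 0.994, 0.0, -0.0]
ft_force: [-1.1, 0.0, 0.5]
grip_width: 0.0853
```

Request:
send_rows(increments=[[[0,0,-0.6,0,0,0],[0,0,-1,0,0,0],[0,0,-1,0,0,0],[0,0,-1,0,0,0],[0,0,-0.4,0,0,0],[0,0,0,0,0,0],[0,0,0,0,0,0]]])

```text
clock: 10.52
eef_pos: [0.3778, 0.2278, 0.2115]
tool_rot: [-0.107, 0.994, -0.0, -0.001]
ft_force: [-0.1, -0.2, 0.2]
grip_width: 0.0858
```

```bash
python3 tab.py w4|head -3;python3 lidfit.py w4 .46 .246
```

```text
10.525 [0.3778 0.2278 0.2115] yaw -2.928 q [ 0.54  0.14 -0.19  1.24  0.    0.33] F [-0.1 -0.2  0.2] 0.08580418622578603
3108 [0.357 0.203 0.   ] [0.579 0.349 0.054]
22 [0.3589 0.2233 0.0278] [0.357 0.22  0.026] [0.361 0.227 0.03 ]
circle [0.46232727 0.24643107] n 2656 tab n 461 z top 0.030407405318038788
tab line ang deg 192.4634 through [0.38041413 0.22771111] bearing 192.8729792178787 far 0.10779606997275394
```

View pics/w4.png

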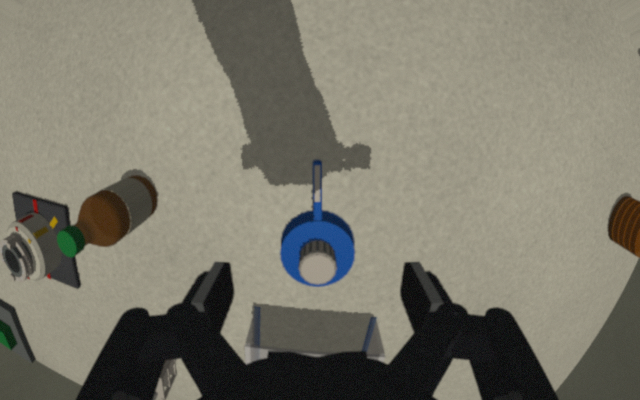

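```bash
python3 go.py .4623 .2464 .041 162.6
```

```text
t 10.575 pos [0.3776 0.2277 0.2111] shift in current tool [-1.747  0.006  3.396] in target tool [-1.504  0.863  3.403] rot [-0.006 -0.02   2.963] F [-0.1  0.3 -0.6] q6 0.33
```

Request:
send_rows(increments=[[[-0.85,0,0,0,0,0],[-0.9,0,0,0,0,0],[0,0,0.5,0,0,1],[0,0,0.5,0,0,1],[0,0,0.5,0,0,0.96],[0,0,0,0,0,0],[0,0,0,0,0,0]]])

```text
clock: 11.45
eef_pos: [0.4639, 0.2469, 0.1376]
tool_rot: [0.15, 0.989, 0.0, -0.001]
ft_force: [-0.3, -0.2, 0.7]
grip_width: 0.0858
```

```bash
python3 tab.py w5|head -1;python3 lidfit.py w5 .46 .246; python3 go.py .4623 .2464 .041 162.6
```

```text
11.45 [0.4639 0.2469 0.1376] yaw 2.841 q [ 0.49  0.36 -0.11  1.11  0.    0.79] F [-0.3 -0.2  0.7] 0.08576980113235202
circle [0.46276997 0.2463858 ] n 5609 tab n 850 z top 0.03054247946821545
tab line ang deg 192.2755 through [0.3822429  0.22941206] bearing 191.90274415993431 far 0.10783625373860264
t 11.5 pos [0.4644 0.2471 0.1382] shift in current tool [ 0.035 -0.029  1.945] in target tool [ 0.035 -0.027  1.945] rot [ 0.006 -0.003  0.014] F [-0.3  0.4  0.3] q6 0.79
```

View pics/w5.png

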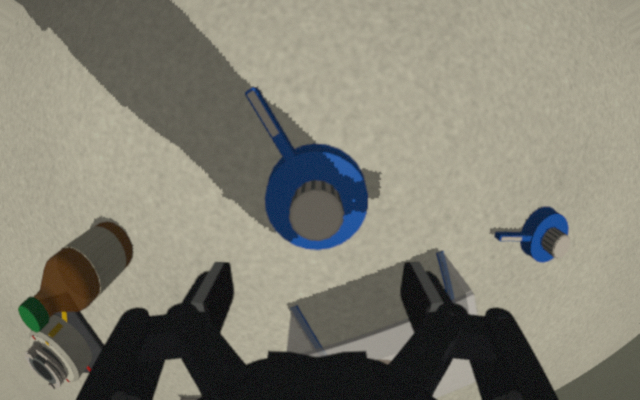

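The knob (317,215) is centred between the jaws.

Request:
send_rows(increments=[[[0.03,-0.02,0.6,0,0,0],[0,0,0.6,0,0,0],[0,0,0.5,0,0,0],[0,0,0.24,0,0,0],[0,0,0,0,0,0]]])

```text
clock: 12.12
eef_pos: [0.4622, 0.2465, 0.0407]
tool_rot: [0.151, 0.989, 0.0, -0.001]
ft_force: [-1.1, 0.3, -0.1]
grip_width: 0.0854
```

Request:
send_rows(increments=[[[0,0,0,0,0,0],[0,0,0,0,0,0],[0,0,0,0,0,0],[0,0,0,0,0,0],[0,0,0,0,0,0]]], grip=1)

```text
clock: 12.75
eef_pos: [0.463, 0.2468, 0.0419]
tool_rot: [0.151, 0.989, 0.001, 0.0]
ft_force: [-0.5, 0.7, 6.0]
grip_width: 0.0385
```

Request:
send_rows(increments=[[[0,0,-0.4,0,0,0],[0,0,-0.8,0,0,0],[0,0,-1,0,0,0],[0,0,-1,0,0,0],[0,0,-0.8,0,0,0],[0,0,0,0,0,0],[0,0,0,0,0,0]]])

```text
clock: 13.62
eef_pos: [0.4616, 0.2459, 0.2392]
tool_rot: [0.151, 0.989, -0.0, -0.001]
ft_force: [-0.6, 0.4, -2.6]
grip_width: 0.0379
```

```bash
python3 tab.py w6|head -1;python3 go.py .5711 -.2065 .241 197;python3 lidfit.py w6 .4627 .2464 .2
```

```text
13.625 [0.4616 0.2459 0.2392] yaw 2.839 q [0.49 0.29 0.07 1.35 0.   0.79] F [-0.6  0.4 -2.6] 0.03787713876535167
t 13.675 pos [0.4612 0.2457 0.2385] shift in current tool [-4.797 -7.976 -0.049] in target tool [ 0.542 -9.291 -0.05 ] rot [-0.007 -0.026 -3.437] F [-0.   1.  -2.9] q6 0.79
circle [0.46170908 0.24554395] n 7658 tab n 2327 z top 0.22796248965257404
tab line ang deg 192.50938 through [0.38282537 0.2298318 ] bearing 191.68057138681667 far 0.10744319356872015Traceback (most recent call last):
  File "tab.py", line 5, in <module>
    q=P[m];print(len(q),q.min(0).round(3),q.max(0).round(3))
                        ~~~~~^^^
    return umr_minimum(a, axis, None, out, keepdims, initial, where)
ValueError: zero-size array to reduction operation minimum which has no identity
```

View pics/w6.png

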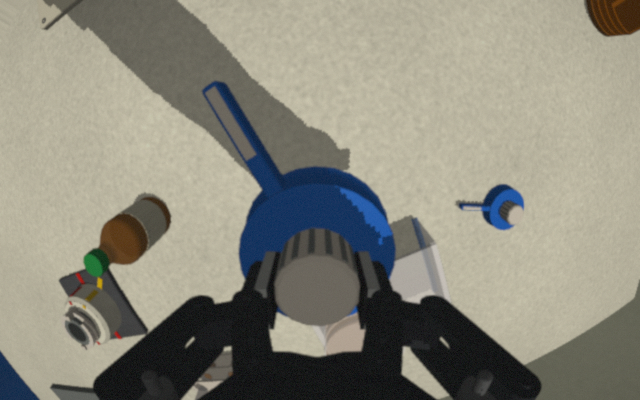

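Request:
send_rows(increments=[[[-0.3,-0.5,0,0,0,0],[-0.55,-0.9,0,0,0,0],[-0.55,-0.9,0,0,0,0],[-0.55,-0.9,0,0,0,0],[-0.55,-0.9,0,0,0,0],[-0.55,-0.9,0,0,0,0],[-0.55,-0.9,0,0,0,0],[-0.55,-0.9,0,0,0,0]]])

```text
clock: 14.68
eef_pos: [0.558, -0.1415, 0.2377]
tool_rot: [0.151, 0.989, 0.001, -0.003]
ft_force: [0.7, 0.9, -2.7]
grip_width: 0.0382
```

Request:
send_rows(increments=[[[-0.5,-0.75,0,0,0,0],[-0.2,-0.42,0,0,0,0],[0,0,0,0,0,-0.9],[0,0,0,0,0,-0.9],[0,0,0,0,0,-0.9],[0,0,0,0,0,-0.74],[0,0,0,0,0,0],[0,0,0,0,0,0]]])

```text
clock: 15.68
eef_pos: [0.5745, -0.2059, 0.2394]
tool_rot: [-0.147, 0.989, 0.001, -0.001]
ft_force: [-0.7, -0.4, -2.4]
grip_width: 0.0381
```

```bash
python3 - <<'E'
from h import *
wsnap('w7')
E
python3 go.py .5711 -.2065 .141 197;python3 lidfit.py w7 .5711 -.2065 .2
```

```text
15.675 [ 0.5745 -0.2059  0.2394] yaw -2.846 q [-0.34  0.47  0.33  1.44  0.   -0.64] F [-0.7 -0.4 -2.4] 0.03811778299035711
t 15.725 pos [ 0.5746 -0.206   0.2396] shift in current tool [0.066 0.008 1.972] in target tool [0.069 0.011 1.972] rot [ 0.011 -0.009 -0.003] F [-1.2  0.2 -2.8] q6 -0.64
circle [ 0.57478524 -0.20634687] n 7814 tab n 2167 z top 0.2280240059864933
tab line ang deg 226.84212 through [ 0.5177914  -0.26558933] bearing 226.10826592882302 far 0.10781850823540857
```

View pics/w7.png

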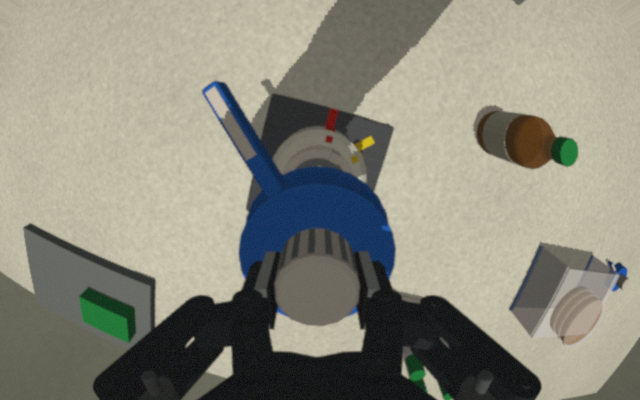

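```bash
python3 - <<'E'
from h import *
c=np.load('pics/w7.npz');P=fworld(c);h=cv2.cvtColor(c['color'],cv2.COLOR_RGB2HSV).astype(int)
g=(np.hypot(P[...,0]-.57,P[...,1]+.205)<.11)&(c['z_map']>0)
for t,m in(('yel',g&(h[...,0]>17)&(h[...,0]<28)&(h[...,1]>130)),('red',g&((h[...,0]<6)|(h[...,0]>172))&(h[...,1]>130))):
    n,l,s,ct=cv2.connectedComponentsWithStats(m.astype('uint8'))
    for i in range(1,n):
        if s[i,4]>=8:q=P[l==i];print(t,s[i],ct[i],q.mean(0).round(4),fonz(c,*ct[i],.062).round(4),fonz(c,*ct[i],.012).round(4))
w=np.load('pics/w1.npz')
for u,v in((338,143),(362,164.5),(286,201)):print(fonz(w,u,v,.062).round(4))
E
```

```text
yel [355 136  20  16 166] [364.63253012 143.03012048] [ 0.5237 -0.1627  0.0145] [ 0.5202 -0.1716  0.062 ] [ 0.5239 -0.1622  0.012 ]
yel [351 156   7   7  36] [354.16666667 158.97222222] [ 0.5391 -0.1768  0.063 ] [ 0.5392 -0.1766  0.062 ] [ 0.546 -0.168  0.012]
red [325 109  14  22 193] [331.39378238 119.20725389] [ 0.5089 -0.2085  0.0168] [ 0.5074 -0.2113  0.062 ] [ 0.5091 -0.2082  0.012 ]
red [326 136   6   6  30] [328.53333333 138.63333333] [ 0.527  -0.2082  0.0632] [ 0.5271 -0.2081  0.062 ] [ 0.532  -0.2046  0.012 ]
[ 0.6147 -0.2057  0.062 ]
[ 0.6026 -0.2371  0.062 ]
[ 0.5379 -0.1761  0.062 ]
```

Request:
send_rows(increments=[[[0.07,0.01,0,0,0,0],[0,0,0.5,0,0,0],[0,0,0.6,0,0,0],[0,0,0.6,0,0,0],[0,0,0.35,0,0,0],[0,0,0.1,0,0,0],[0,0,0,0,0,0],[0,0,0,0,0,0]]])

```text
clock: 16.73
eef_pos: [0.572, -0.2072, 0.134]
tool_rot: [-0.148, 0.989, -0.0, 0.001]
ft_force: [0.8, 0.3, -2.2]
grip_width: 0.038
```

```bash
python3 go.py .5707 -.2062 .1255 197
```

```text
t 16.725 pos [ 0.572  -0.2072  0.134 ] shift in current tool [0.02  0.026 0.17 ] in target tool [0.019 0.026 0.17 ] rot [-0.002  0.007  0.003] F [ 0.8  0.3 -2.2] q6 -0.64
```

Request:
send_rows(increments=[[[0.02,0.02,0.06,0,0,0],[0,0,0.04,0,0,0],[0,0,0,0,0,0]]])

```text
clock: 17.1
eef_pos: [0.5698, -0.2062, 0.1276]
tool_rot: [-0.148, 0.989, 0.001, -0.001]
ft_force: [-0.0, -0.5, -1.4]
grip_width: 0.0382
```

Request:
send_rows(increments=[[[0,0,0.03,0,0,0],[0,0,0,0,0,0]]])

```text
clock: 17.35
eef_pos: [0.5699, -0.2062, 0.126]
tool_rot: [-0.148, 0.989, 0.001, -0.001]
ft_force: [-0.6, 0.4, -2.5]
grip_width: 0.0381
```

Request:
send_rows(increments=[[[0,0,0.02,0,0,0],[0,0,0,0,0,0]]])

```text
clock: 17.6
eef_pos: [0.57, -0.2062, 0.1259]
tool_rot: [-0.148, 0.989, 0.0, -0.0]
ft_force: [-2.6, 0.6, 3.2]
grip_width: 0.0381
```

Contact is light (Fz went from −2.5 to +3.2 N). I'll release and let the lid settle on the collar.

Request:
send_rows(increments=[[[0,0,0,0,0,0],[0,0,0,0,0,0],[0,0,0,0,0,0],[0,0,0,0,0,0],[0,0,0,0,0,0],[0,0,0,0,0,0]]], grip=0)

```text
clock: 18.35
eef_pos: [0.57, -0.2062, 0.1252]
tool_rot: [-0.148, 0.989, 0.0, -0.0]
ft_force: [0.1, 0.1, 0.5]
grip_width: 0.0852
```

```bash
python3 - <<'E'
from h import *
wsnap('w8')
c=snap('side','s2');cv2.imwrite('pics/s2c.png',cv2.resize(c['color'][100:230,320:500],None,fx=4,fy=4,interpolation=2)[:,:,::-1])
E
python3 lidfit.py w8 .571 -.2066 .084
```

```text
18.35 [ 0.57   -0.2062  0.1252] yaw -2.844 q [-0.35  0.52  0.11  1.17  0.   -0.64] F [0.1 0.1 0.5] 0.08524514689223811
circle [ 0.57030975 -0.20712289] n 10998 tab n 2431 z top 0.11448165953823504
tab line ang deg 226.74225 through [ 0.5163255  -0.26269814] bearing 225.87508825881747 far 0.10770465813642781
```

View pics/s2c.png

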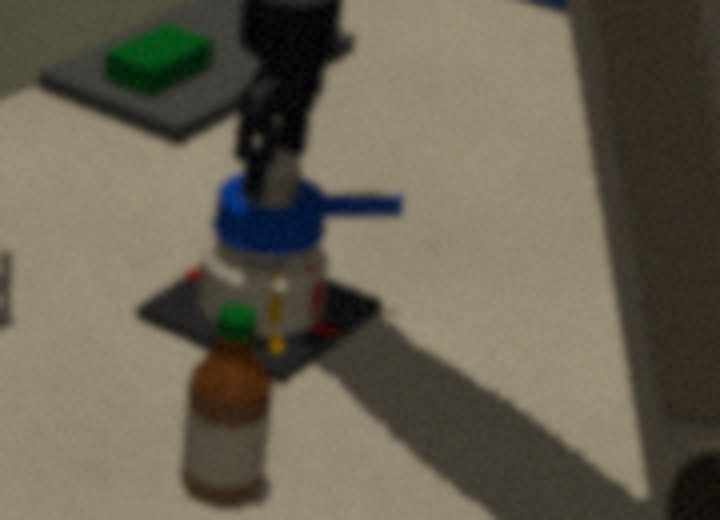

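View pics/w8.png

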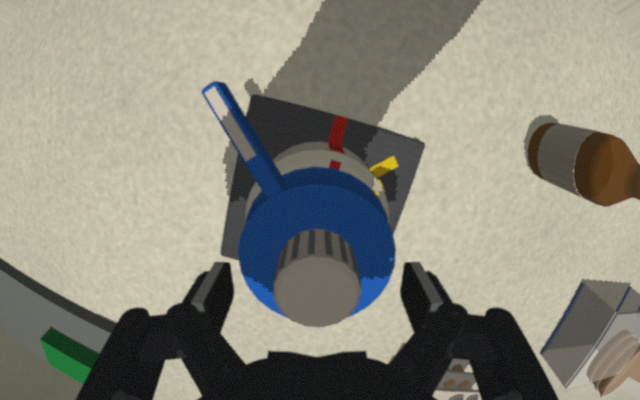

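The lid rests level: top at 114.5 mm puts the origin at ~84 mm, about 1 mm off axis, with the tab at 226.7° against a midway angle of 226.8°. I'll regrip and turn back 90°.

Request:
send_rows(increments=[[[0,0,0,0,0,0],[0,0,0,0,0,0],[0,0,0,0,0,0],[0,0,0,0,0,0],[0,0,0,0,0,0]]], grip=1)

```text
clock: 19.08
eef_pos: [0.5702, -0.2064, 0.1255]
tool_rot: [-0.148, 0.989, 0.0, -0.0]
ft_force: [0.3, -0.7, 2.1]
grip_width: 0.0383
```

Request:
send_rows(increments=[[[0,0,0,0,0,-0.5],[0,0,0,0,0,-0.9],[0,0,0,0,0,-0.9],[0,0,0,0,0,-0.9]]])

```text
clock: 19.58
eef_pos: [0.5702, -0.2063, 0.1255]
tool_rot: [-0.417, 0.909, 0.0, -0.0]
ft_force: [-0.9, 0.5, 2.6]
grip_width: 0.0378
```

Request:
send_rows(increments=[[[0,0,0,0,0,-0.9],[0,0,0,0,0,-0.9],[0,0,0,0,0,-0.9],[0,0,0,0,0,-0.9],[0,0,0,0,0,-0.9],[0,0,0,0,0,-0.9],[0,0,0,0,0,-0.4],[0,0,0,0,0,0]]])

```text
clock: 20.58
eef_pos: [0.5692, -0.2059, 0.1242]
tool_rot: [0.804, -0.595, -0.002, 0.0]
ft_force: [0.7, 0.4, -3.1]
grip_width: 0.0383
```

```bash
python3 - <<'E'
from h import *
wsnap('w9')
E
python3 lidfit.py w9 .571 -.2066 .084; python3 go.py .571 -.2066 .1255 287
```

```text
20.575 [ 0.5692 -0.2059  0.1242] yaw -1.274 q [-0.35  0.52  0.11  1.17  0.   -2.21] F [ 0.7  0.4 -3.1] 0.03826383854139968
circle [ 0.57048567 -0.20676757] n 8303 tab n 2294 z top 0.11304431924540884
tab line ang deg 316.5482 through [ 0.6324858  -0.26724634] bearing 316.02795431819595 far 0.10754304945942046
t 20.625 pos [ 0.5694 -0.2059  0.1243] shift in current tool [ 0.022 -0.027 -0.024] in target tool [ 0.022 -0.027 -0.024] rot [ 0.012  0.013 -0.003] F [-1.1  0.8 -2.1] q6 -2.21
```

View pics/w9.png

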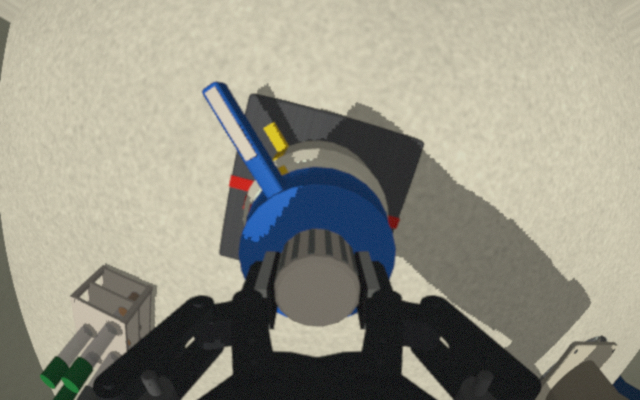

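Fz is back to −3 N, so the lugs are over the gaps and the lid hangs free. I'll lower it gently.

Request:
send_rows(increments=[[[0.01,-0.01,0.03,0,0,0],[0,0,0.04,0,0,0],[0,0,0,0,0,0]]])

```text
clock: 21.0
eef_pos: [0.5704, -0.2065, 0.1213]
tool_rot: [0.804, -0.595, -0.001, 0.0]
ft_force: [0.0, -0.8, -2.2]
grip_width: 0.0387
```

Request:
send_rows(increments=[[[0,0,0.03,0,0,0],[0,0,0.02,0,0,0],[0,0,0,0,0,0]]])

```text
clock: 21.38
eef_pos: [0.5705, -0.2065, 0.1191]
tool_rot: [0.804, -0.595, -0.001, 0.0]
ft_force: [0.5, 0.4, -1.8]
grip_width: 0.0381
```

Request:
send_rows(increments=[[[0,0,0.02,0,0,0],[0,0,0,0,0,0]]])

```text
clock: 21.62
eef_pos: [0.5706, -0.2065, 0.1181]
tool_rot: [0.804, -0.595, -0.001, -0.0]
ft_force: [-0.0, 0.2, -1.8]
grip_width: 0.0384
```

Request:
send_rows(increments=[[[0,0,0,0,0,0],[0,0,0,0,0,0],[0,0,0,0,0,0],[0,0,0,0,0,0],[0,0,0,0,0,0],[0,0,0,0,0,0]]], grip=0)

```text
clock: 22.38
eef_pos: [0.5706, -0.2065, 0.1182]
tool_rot: [0.804, -0.595, -0.001, -0.0]
ft_force: [-0.2, 0.0, -0.1]
grip_width: 0.0853
```

```bash
python3 - <<'E'
from h import *
wsnap('w10')
E
python3 lidfit.py w10 .571 -.2066 .075; python3 go.py .571 -.2066 .1165 287
```

```text
22.375 [ 0.5706 -0.2065  0.1182] yaw -1.273 q [-0.35  0.52  0.1   1.15  0.   -2.22] F [-0.2  0.  -0.1] 0.08527125164038364
circle [ 0.57159031 -0.20747774] n 10805 tab n 2391 z top 0.10552506935963901
tab line ang deg 316.57184 through [ 0.6278923  -0.26218244] bearing 316.0600942650217 far 0.1073961304468985
t 22.425 pos [ 0.5706 -0.2066  0.1182] shift in current tool [ 0.003 -0.008  0.034] in target tool [ 0.003 -0.008  0.034] rot [0.004 0.006 0.003] F [-0.1  0.3  0.6] q6 -2.22
```

View pics/w10.png

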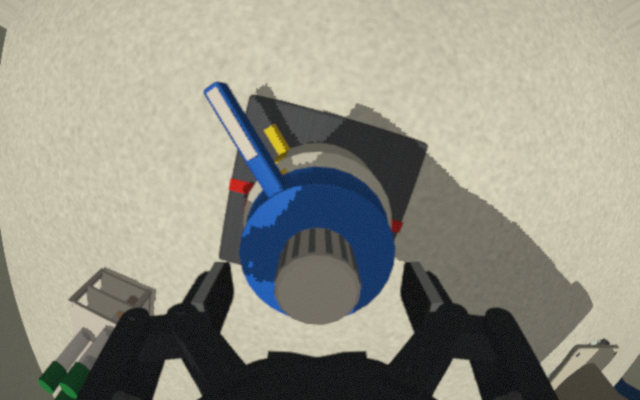

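The lid has dropped in: top at 105.5 mm puts the origin at 75 mm, about 1 mm off axis. I'll regrip and run it clockwise, following the pitch.

Request:
send_rows(increments=[[[0,0,0.03,0,0,0],[0,0,0,0,0,0]]])

```text
clock: 22.68
eef_pos: [0.5705, -0.2065, 0.1165]
tool_rot: [0.804, -0.595, -0.001, 0.0]
ft_force: [0.5, 0.2, -0.7]
grip_width: 0.0856
```

Request:
send_rows(increments=[[[0,0,0,0,0,0],[0,0,0,0,0,0],[0,0,0,0,0,0],[0,0,0,0,0,0],[0,0,0,0,0,0]]], grip=1)

```text
clock: 23.3
eef_pos: [0.5708, -0.2066, 0.1171]
tool_rot: [0.804, -0.595, -0.0, -0.0]
ft_force: [-1.3, 0.2, 3.3]
grip_width: 0.0382
```

Request:
send_rows(increments=[[[0,0,-0.01,0,0,0.4],[0,0,0,0,0,0.6],[0,0,0.014,0,0,0.9],[0,0,0.014,0,0,0.9]]])

```text
clock: 23.8
eef_pos: [0.5713, -0.2065, 0.1161]
tool_rot: [-0.634, 0.773, 0.0, 0.001]
ft_force: [1.1, -0.2, -0.1]
grip_width: 0.0381
```

Request:
send_rows(increments=[[[0,0,0.014,0,0,0.9],[0,0,0.014,0,0,0.9],[0,0,0.014,0,0,0.9]]])

```text
clock: 24.18
eef_pos: [0.5717, -0.2066, 0.114]
tool_rot: [-0.436, 0.9, -0.0, 0.001]
ft_force: [2.1, -0.4, 0.5]
grip_width: 0.0382
```

Request:
send_rows(increments=[[[0,0,0.014,0,0,0.9],[0,0,0.014,0,0,0.9],[0,0,0.014,0,0,0.9]]])

```text
clock: 24.55
eef_pos: [0.5715, -0.2069, 0.1118]
tool_rot: [-0.214, 0.977, -0.0, 0.0]
ft_force: [1.8, -0.9, 1.8]
grip_width: 0.0384
```

```bash
python3 - <<'E'
from h import *
c=wsnap('w11');print(get_obs()['ft_torque'])
E
python3 lidfit.py w11 .571 -.2066 .070
```

```text
24.55 [ 0.5715 -0.2069  0.1118] yaw -2.71 q [-0.35  0.53  0.09  1.13  0.   -0.78] F [ 1.8 -0.9  1.8] 0.038412005947623264
[-0.0757853  -0.03296899 -0.04053211]
circle [ 0.57207073 -0.20757755] n 8456 tab n 2392 z top 0.10029269499667781
tab line ang deg 233.76878 through [ 0.5236425 -0.2723859] bearing 233.6767204759281 far 0.10754542376334163
```

Request:
send_rows(increments=[[[0,0,0.014,0,0,0.9],[0,0,0.014,0,0,0.9],[0,0,0.014,0,0,0.9]]])

```text
clock: 24.98
eef_pos: [0.5711, -0.207, 0.1097]
tool_rot: [0.019, 1.0, -0.0, 0.0]
ft_force: [-0.2, -0.2, 0.9]
grip_width: 0.0381
```

Request:
send_rows(increments=[[[0,0,0.014,0,0,0.9],[0,0,0.007,0,0,0.5],[0,0,0,0,0,0.5]]])

```text
clock: 25.35
eef_pos: [0.5711, -0.2068, 0.1091]
tool_rot: [0.182, 0.983, 0.0, 0.0]
ft_force: [-0.2, -0.8, 2.7]
grip_width: 0.0384
```

```bash
python3 - <<'E'
from h import *
c=wsnap('w12');print(get_obs()['ft_torque'])
E
python3 lidfit.py w12 .571 -.2066 .067
```

```text
25.35 [ 0.5711 -0.2068  0.1091] yaw 2.775 q [-0.35  0.53  0.09  1.13  0.    0.02] F [-0.2 -0.8  2.7] 0.038361927594205626
[-0.02769767 -0.05205793 -0.12444816]
circle [ 0.57121554 -0.20701382] n 8498 tab n 2363 z top 0.09752033238244708
tab line ang deg 188.34534 through [ 0.4936369  -0.21749218] bearing 188.05480033110754 far 0.10776529716939806
```

Request:
send_rows(increments=[[[0,0,0,0,0,0.3],[0,0,0,0,0,0.25],[0,0,0,0,0,0]]])

```text
clock: 25.78
eef_pos: [0.5711, -0.2066, 0.1091]
tool_rot: [0.228, 0.974, 0.0, 0.0]
ft_force: [-0.2, 0.8, 4.1]
grip_width: 0.0382
```

```bash
python3 - <<'E'
from h import *
c=wsnap('w13');print(get_obs()['ft_torque'])
E
python3 lidfit.py w13 .571 -.2066 .067
```

```text
25.775 [ 0.5711 -0.2066  0.1091] yaw 2.682 q [-0.35  0.53  0.09  1.13  0.    0.11] F [-0.2  0.8  4.1] 0.0382192547121206
[-0.01243772 -0.03232681 -0.06982278]
circle [ 0.57087425 -0.20687673] n 8487 tab n 2358 z top 0.09756034693721952
tab line ang deg 183.5385 through [ 0.49059024 -0.2104951 ] bearing 182.5805455928555 far 0.10696925196090082
```

View pics/w13.png

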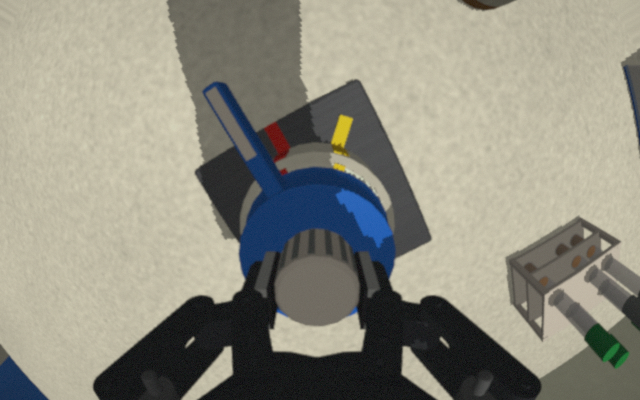

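Request:
send_rows(increments=[[[0,0,0,0,0,0.12],[0,0,0,0,0,0]]])

```text
clock: 26.08
eef_pos: [0.5711, -0.2064, 0.1091]
tool_rot: [0.238, 0.971, 0.0, 0.0]
ft_force: [0.7, 0.3, 5.1]
grip_width: 0.0384
```

Request:
send_rows(increments=[[[0,0,0,0,0,0],[0,0,0,0,0,0],[0,0,0,0,0,0],[0,0,0,0,0,0],[0,0,0,0,0,0],[0,0,0,0,0,0]]], grip=0)

```text
clock: 26.82
eef_pos: [0.5706, -0.2066, 0.1085]
tool_rot: [0.239, 0.971, 0.0, -0.001]
ft_force: [0.6, -0.8, 0.1]
grip_width: 0.0856
```

Request:
send_rows(increments=[[[0,0,-0.3,0,0,0],[0,0,-0.6,0,0,0],[0,0,-0.8,0,0,0],[0,0,-0.8,0,0,0],[0,0,0,0,0,0],[0,0,0,0,0,0]]])

```text
clock: 27.58
eef_pos: [0.5707, -0.2066, 0.2339]
tool_rot: [0.239, 0.971, 0.0, -0.0]
ft_force: [-0.6, -0.4, 0.2]
grip_width: 0.0859
```

```bash
python3 - <<'E'
from h import *
c=wsnap('w14');P=fworld(c);q=P[(c['z_map']>0)&(np.hypot(P[...,0]-.571,P[...,1]+.2066)<.042)&(P[...,2]>.092)&(P[...,2]<.102)]
A=np.c_[q[:,:2],np.ones(len(q))];print('plane slope',np.linalg.lstsq(A,q[:,2],rcond=None)[0])
c=snap('side','s3');cv2.imwrite('pics/s3c.png',cv2.resize(c['color'][100:270,230:500],None,fx=2.8,fy=2.8,interpolation=2)[:,:,::-1])
E
python3 lidfit.py w14 .571 -.2066 .067
```

```text
27.575 [ 0.5707 -0.2066  0.2339] yaw 2.659 q [-0.35  0.46  0.31  1.42  0.    0.14] F [-0.6 -0.4  0.2] 0.08589899758155885
plane slope [-6.79857340e-05  6.60851062e-04  9.77737854e-02]
circle [ 0.57125668 -0.20649434] n 4647 tab n 712 z top 0.09753434328910215
tab line ang deg 183.1484 through [ 0.49116737 -0.20982839] bearing 182.52918061699154 far 0.1079238580987266
```

View pics/w14.png

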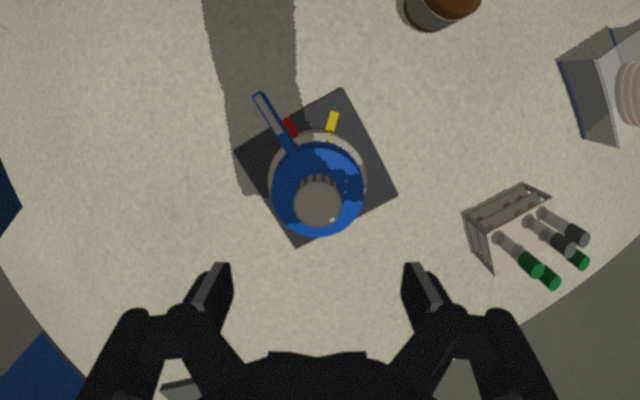

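View pics/s3c.png

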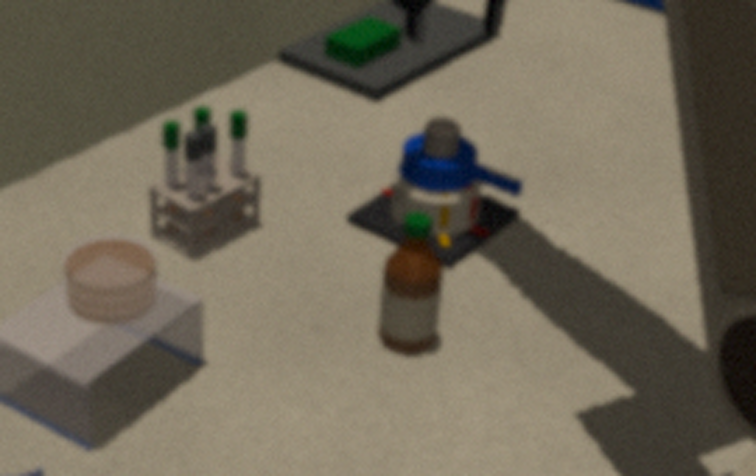

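All checks agree: origin at ~67 mm, level, <1 mm off axis, and tab ~1° from the red mark.

```bash
python3 -c "
from h import *
print(job_done())"
```

```text
the job is handed in; nothing more can be done
None
```

The lid is fully home on the jar with its tab over a red mark, and I handed the job in at about 28 s of the 72 s allowed. `job_done()` gives no verdict, so the figures below are my own measurements.

- **Drawing out:** I pulled the larger blue lid out by its tab, about 125 mm along the bench, and let go of it in the open.
- **On the collar:** I took it by the knob and rested it level on the collar, then let go. Its origin measured about 84 mm up, with the tab within 1° of midway between the yellow marks.
- **Thread start:** I turned it 90° anticlockwise, and it settled into the start at about 75 mm.
- **Running in:** I turned it about 134° clockwise, lowering it to follow the thread. The wrist force readings stayed within about 5 N.

Last checks with the gripper open and lifted clear:

| Check | Measured | Allowed |
|---|---|---|
| Origin above the jar's | about 67 mm | 63 to 69 mm |
| Distance from the jar's axis | less than 1 mm | 5 mm |
| Tilt | less than 0.001 rad | 0.06 rad |
| Tab from the red mark | about 1° | 0.2 rad (11°) |

The last side picture shows the dishes, tube rack and bottle standing where they were; I did not measure their positions again. No check failed or disagreed beyond about 1 mm or 1° of measuring noise.

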